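# Rotate the glue stock in its rack lane

## Task

Restock the glue first-in-first-out: in the two-lane wooden rack, bring the old glue bottle forward in its lane, right up to the low front stop. Only then take the new glue bottle that stands on the table to the right of the rack and stand it in the same lane, close behind the old one. Keep both bottles upright, and leave the small white tub where it is in the other lane.

Things in the scene. Friction and masses are not known exactly. Their poses are not given: they have to be found in the camera images.
- rack: Fixed two-lane wooden rack, 224 (x) by 186 mm. Origin: centre of its underside; +x runs along the lanes to the back, +y left. Lane floors 12 mm above the table; lanes 84 mm wide, centre lines at y = +-45 mm. Rails 30 mm above the floor. Front stop, at the end near the robot: 15 mm above the floor, inner face at x = -100 mm; back wall 50 mm above it, inner face at x = +100 mm.
- old_bottle_center (a point): Old glue bottle: squeeze bottle with round blue cap, 140 mm tall, upright in the rear half of the left or right lane. Point: its centre, 70 mm above its foot. Body about 42 mm thick (x), 60 mm broad (y), z up; cap 49 mm across, the top 29 mm. Broad side within 15 degrees of square across the lane. About 0.13 kg.
- new_bottle_center (a point): New glue bottle, same as the old one (size, axes, centre point), upright on the table right of the rack, turned up to 35 degrees from the world axes. An open clear glass jar, 84 mm tall, stands near it, 95 mm or more between centres.
- tub_center (a point): Small white open tub, 54 mm across and 37 mm high, loose, standing in the other lane (the one without the glue bottle). The point is its centre, 18.5 mm above its foot. Leave it alone.
Not all that is in view belongs to the job. Leave any purple look-alike of the part that bears tub_center alone.

How it is judged:
By the outcome, as a careful person would: the job done as asked, in the order asked, and still so for the second after the job is handed in, with the robot touching nothing.
It also fails if it takes over 48 s, if anything falls off the work surface, if the arm or the gripper's body presses on something with over 40 N, if the wrist force passes 120 N, or if a joint passes its speed limit or range.

## Robot

A 7-joint arm with a two-finger parallel gripper is mounted at the origin on a cart in front of the work surface, level with it; the furniture and walls round the work are solid. World frame = base frame: x ahead of the robot, y to its left, z up, the work surface at z = 0. Lengths are in m, angles in rad, forces in N, time in s.
With the tool pointing down it reaches from about 0.4 to 0.9 m from the base axis. Payload 5.5 kg.
Tool frame: the origin (TCP) lies on the mounting face of the last link; the fingertips stand 178 mm ahead of it and the grasp point (between the pads) lies 159 mm ahead of it; z points along the fingers, y is the line along which they close (so a half turn about z gives the same grasp; the last joint's range is limited). The gripper opens to 92 mm and grips with 3 to 60 N. Pads are 19 mm wide; open, the fingers measure 130 mm over their backs; the gripper's body (75 mm by 190 mm) begins 47 mm behind the grasp point.
Start: joints at [1.423, 0.501, -0.427, 1.55, 0.221, 1.138, -0.21], TCP at [0.26, -0.596, 0.405] pointing down, gripper open.
Joint ranges: [-2.88, 2.88], [-0.31, 2.03], [-1.54, 1.56], [0.2, 2.42], [-1.41, 4.55], [0.19, 2.02], [-2.57, 2.57]. Speed limits (rad/s): [2.57, 2.57, 3.14, 3.14, 3.14, 3.14, 3.14].

## Interface

Orientations are given as a rotation vector (axis times angle).
In Python, from plant import bot gives the robot as it stands.
- The arm moves only by the tool move_arm, never from a script. Its argument "rows" is a list of rows, each a list of 5 numbers: the shift along the tool's x, y, z in cm, then the turn about the tool's z in degrees, then the finger opening in cm, from 0 to 9.18. A call has exactly 8 rows; each row shifts and turns the commanded pose from where the row before left it, along the tool's axes as they then stand; what a row does not reach is not made up. A row lasts 1/8 s, in which the tool goes at most 62.5 mm and 10.7 degrees, less where a joint would pass 70% of its speed; a pose out of reach is approached as far as the arm can. A call with a gripper value outside its range is refused whole. The fingers move at their own pace and stop on an object; "squeeze" is the grip in N (left out, the last holds). Time passes only in rows, so rows that do not move let the fingers close, or fill a call up. It gives the time, the measured TCP pose, the force, the opening and the grip force at its end, in the units of the state.
- bot.sense(): the state, without advancing time (a new reading comes with each control period).
- bot.snapshot(name): name is "scene" or "top" or "wrist"; returns the picture (384x512x3 uint8, red, green, blue); there is no depth.
- bot.get_calibration(name): a dict with "K" (3x3 intrinsics, pixels), "R" (3x3) and "t" (3): a world point X has camera coordinates R X + t. Camera axes: x right, y down, z forward; pixel columns grow to the right and rows downward; lengths in m; the calibration is good to about 2 mm. A picture is of the moment at which its call begins: read the wrist's pose just before it. get_calibration takes no time and is no camera call; for the wrist camera it gives the pose at the moment of the call.
- bot.job_done(): hands the job in; it is judged then, once.
The state is a dict: "t": time; "joint_positions": joint angles; "qd": joint speeds; "joint_torque": joint torques, N m; "tcp_pos": TCP position; "orientation": TCP orientation; "ft_force": force on the tool from outside, world axes, zero at the start; "torque": the same for the moment, N m; "opening": opening from 0.0 (shut) to 1.0 (fully open); "finger_force": force on a finger pad.
Only numpy, scipy, OpenCV 4.12 (cv2) and the standard library are available. Lean on these libraries where they do the work, as an engineer would, in place of code of your own. Each camera call takes 0.05 s, during which the arm holds its last target. There are 200 camera calls.

## Working session

There is one attempt and no reset: what is moved stays moved. The work goes in short steps, Python scripts to look and compute and a tool call to move; the robot and the scene stay as the last step left them, time stands still between calls to the robot, and variables do not carry over. Pictures are saved under pics/ and viewed, at most 10 in all, crops included, and the job is handed in when it is done.

Besides the shell and the picture viewer there is one more tool, called as name(argument=value, ...), one argument or row to a line, values as JSON. move_arm: Moves the arm, as the interface text tells. Its arguments: {"type":"object","properties":{"rows":{"type":"array"},"squeeze":{"type":"number"}},"required":["rows"]}

```bash
mkdir -p pics; ls
python3 - <<'E'
from plant import bot
import cv2,numpy as np
s=bot.sense(); print({k:np.round(v,3) for k,v in s.items()})
for n in("scene","top"):
    im=bot.snapshot(n); cv2.imwrite(f"pics/{n}0.png",im[:,:,::-1]); c=bot.get_calibration(n); print(n,np.round(c["K"],1).tolist(),np.round(c["R"],3).tolist(),np.round(c["t"],3))
a=np.hstack([cv2.imread("pics/top0.png"),cv2.imread("pics/scene0.png")])
E
```

```text
pics
{'t': np.float64(0.0), 'joint_positions': array([ 1.423,  0.502, -0.427,  1.551,  0.221,  1.138, -0.21 ]), 'qd': array([ 0.001,  0.003,  0.001, -0.   ,  0.001, -0.   ,  0.001]), 'joint_torque': array([-0.0000e+00, -5.6660e+01, -5.8160e+00, -2.7912e+01, -6.8000e-02,
        3.1000e-02,  0.0000e+00]), 'tcp_pos': array([ 0.259, -0.596,  0.404]), 'orientation': array([-3.074e+00, -6.400e-01,  1.000e-03]), 'ft_force': array([-1.139, -0.007,  0.165]), 'torque': array([ 0.007, -0.04 , -0.042]), 'finger_force': np.float64(0.0), 'opening': np.float64(0.997)}
scene [[364.2, 0.0, 251.6], [0.0, 364.2, 192.9], [0.0, 0.0, 1.0]] [[-0.555, -0.832, 0.018], [-0.61, 0.392, -0.688], [0.565, -0.393, -0.725]] [0.305 0.419 0.561]
top [[391.1, 0.0, 257.5], [0.0, 391.1, 185.8], [0.0, 0.0, 1.0]] [[0.096, -0.995, -0.007], [-0.969, -0.092, -0.227], [0.225, 0.029, -0.974]] [-0.071  0.585  0.839]
```

View pics/top0.png

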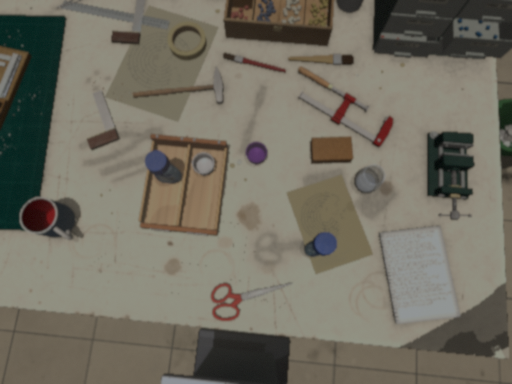

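View pics/scene0.png

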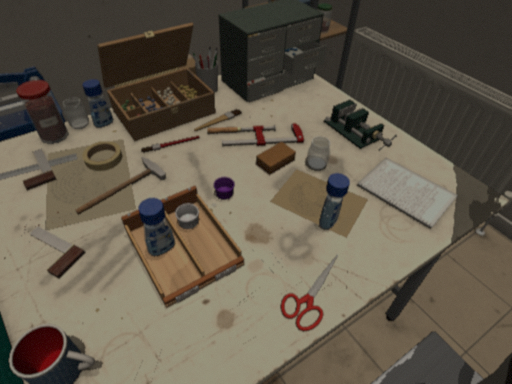

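Top view shows the rack at (185,185). The old bottle is in the left lane with its cap at (157,161), and the tub is in the right lane at (205,164). The new bottle's cap is at (323,243) and the jar is at (367,180).

Candidates for the glue bottle:
- Rack bottle: scene (152,212), the old one.
- Table bottle right of the rack: scene (337,187), the new one.
- Bottle at the back by the jars: scene (95,90), background only.

Candidates for the tub:
- White: top (205,164), the real one.
- Purple: top (257,152), the decoy.

```bash
cat > h.py <<'E'
import numpy as np, cv2
from plant import bot
def ray(c,uv):
    R=np.array(c["R"]);t=np.array(c["t"]);K=np.array(c["K"])
    d=R.T@np.linalg.solve(K,np.array([uv[0],uv[1],1.])); return -R.T@t,d/np.linalg.norm(d)
def onz(c,uv,z):
    o,d=ray(c,uv); return o+d*(z-o[2])/d[2]
def proj(c,X):
    p=np.array(c["K"])@(np.array(c["R"])@np.array(X)+np.array(c["t"])); return p[:2]/p[2]
def tri(rs):
    A=sum(np.eye(3)-np.outer(d,d) for o,d in rs); b=sum((np.eye(3)-np.outer(d,d))@o for o,d in rs); return np.linalg.solve(A,b)
def blobs(im,lo,hi,amin=30):
    m=cv2.inRange(cv2.cvtColor(im,cv2.COLOR_RGB2HSV),lo,hi)
    n,l,s,c=cv2.connectedComponentsWithStats(m); return m,[(np.round(c[i],1).tolist(),s[i].tolist()) for i in range(1,n) if s[i][4]>=amin]
E
python3 - <<'E'
from h import *
for n in("top","scene"):
    im=cv2.imread(f"pics/{n}0.png")[:,:,::-1].copy()
    m,b=blobs(im,(108,90,60),(125,255,255)); print(n,"blue",b)
im=cv2.imread("pics/top0.png"); c=bot.get_calibration("top")
a=cv2.resize(im[125:245,130:240],None,fx=5,fy=5,interpolation=cv2.INTER_CUBIC)
b=cv2.resize(im[220:265,295:345],None,fx=5,fy=5,interpolation=cv2.INTER_CUBIC)
o=np.zeros((600,800,3),np.uint8);o[:,:550]=a;o[:225,550:]=b
cv2.imwrite("pics/crop1.png",o)
for uv in [(153,138),(228,143),(142,230),(219,235)]: print(uv,onz(c,uv,.042).round(3))
for uv,z in [((157,160),.152),((323,242),.14),((367,179),.084),((205,164),.049)]: print(uv,onz(c,uv,z).round(3))
E
```

```text
top blue [([324.4, 243.5], [314, 234, 22, 21, 362])]
scene blue [([90.6, 83.4], [83, 80, 16, 8, 91]), ([338.5, 180.8], [329, 174, 20, 14, 222]), ([150.3, 206.8], [139, 199, 24, 17, 301])]
(153, 138) [0.69  0.253 0.042]
(228, 143) [0.695 0.068 0.042]
(142, 230) [0.464 0.243 0.042]
(219, 235) [0.47  0.063 0.042]
(157, 160) [0.605 0.201 0.152]
(323, 242) [ 0.467 -0.163  0.14 ]
(367, 179) [ 0.624 -0.262  0.084]
(205, 164) [0.635 0.116 0.049]
```

View pics/crop1.png

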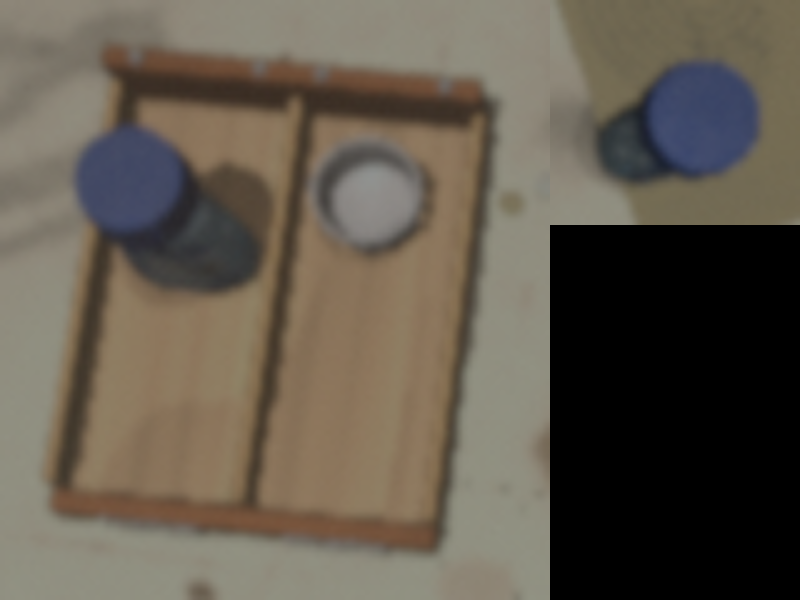

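The crop confirms the choice. The old bottle's cap is at crop (133,180) in the left lane, with the white tub at (370,195) in the right lane. The new cap is at (703,117), and the rack's outer corners are visible.

```bash
cat >> h.py <<'E'
def yaw():
    R=cv2.Rodrigues(np.array(bot.sense()["orientation"],float))[0]; return np.degrees(np.arctan2(R[1,0],R[0,0]))
def plan(x,y,zg,yw,n=None,z0=None):
    """rows to bring the grasp point to x,y,zg with tool-x at yaw yw (deg)"""
    s=bot.sense(); R=cv2.Rodrigues(np.array(s["orientation"],float))[0]
    p=np.array(s["tcp_pos"]); g=p+R[:,2]*.159; d=(np.array([x,y,zg])-g)*100
    dy=(yw-yaw()+180)%360-180
    print("t",round(float(s["t"]),2),"grasp pt",g.round(4),"yaw",round(yaw(),2),"tilt z",R[:,2].round(3),"F",np.round(s["ft_force"],1),"open",round(float(s["opening"])*9.18,2),"ff",round(float(s["finger_force"]),1))
    print(" world d cm",d.round(2)," tool d (no turn)",(R.T@d).round(2)," turn",round(-dy,2))
    k=n or int(max(np.ceil(np.linalg.norm(d)/5),np.ceil(abs(dy)/9),1)); a=np.radians(yaw())
    for i in range(k):
        c,s_=np.cos(a),np.sin(a); w=d/k
        print("  ",[round(float(v),2) for v in (c*w[0]+s_*w[1], s_*w[0]-c*w[1], -w[2], -dy/k)]); a+=np.radians(dy/k)
E
python3 - <<'E'
from h import *
c=bot.get_calibration("top")
P=np.array([onz(c,(130+u/5,125+v/5),z)[:2] for u,v,z in [(105,45,.062),(485,82,.062),(50,515,0.),(438,550,0.)]])
Q=np.array([(.112,.093),(.112,-.093),(-.112,.093),(-.112,-.093)])
M=cv2.estimateAffinePartial2D(Q,P)[0]; print(P.round(4).tolist(),"scale",np.hypot(M[0,0],M[1,0]),"yaw",np.degrees(np.arctan2(M[1,0],M[0,0])),"org",P.mean(0))
s=bot.get_calibration("scene")
for n,a,b,z in[("old",(156.6,161),(151,205),.152),("new",(325.6,243.4),(338.5,181),.14)]:
    X=onz(c,a,z); print(n,X, "scene reproj",proj(s,X))
X=onz(c,(156.6,161),.152); o=P.mean(0); plan(X[0],X[1],.22,np.degrees(np.arctan2(M[1,0],M[0,0])))
E
```

```text
[[0.6933, 0.2528], [0.6919, 0.0682], [0.4722, 0.2617], [0.4734, 0.0713]] scale 0.992200084387305 yaw -0.9240383716447623 org [0.58269726 0.16348669]
old [0.60285561 0.20144509 0.152     ] scene reproj [152.07543061 206.07468773]
new [ 0.4644848  -0.16814996  0.14      ] scene reproj [339.12699339 180.62752663]
t 0.1 grasp pt [ 0.2593 -0.5954  0.2448] yaw 23.54 tilt z [-0.001  0.002 -1.   ] F [ 0.1 -0.3  0.8] open 9.2 ff 0.0
 world d cm [34.36 79.68 -2.48]  tool d (no turn) [ 63.32 -59.33   2.58]  turn 24.46
   [3.52, -3.3, 0.14, 1.36]
   [3.44, -3.38, 0.14, 1.36]
   [3.36, -3.46, 0.14, 1.36]
   [3.27, -3.54, 0.14, 1.36]
   [3.19, -3.61, 0.14, 1.36]
   [3.1, -3.69, 0.14, 1.36]
   [3.01, -3.76, 0.14, 1.36]
   [2.92, -3.83, 0.14, 1.36]
   [2.83, -3.9, 0.14, 1.36]
   [2.74, -3.97, 0.14, 1.36]
   [2.64, -4.03, 0.14, 1.36]
   [2.55, -4.09, 0.14, 1.36]
   [2.45, -4.15, 0.14, 1.36]
   [2.35, -4.21, 0.14, 1.36]
   [2.25, -4.26, 0.14, 1.36]
   [2.15, -4.32, 0.14, 1.36]
   [2.05, -4.36, 0.14, 1.36]
   [1.94, -4.41, 0.14, 1.36]
```

move_arm(
  rows=[
    [3.5,-3.3,0,3,9.1],
    [3.3,-3.5,0,3,9.1],
    [3.1,-3.6,0,3,9.1],
    [2.9,-3.8,0,3,9.1],
    [2.7,-3.9,0,3,9.1],
    [2.5,-4.1,0,3,9.1],
    [2.3,-4.2,0,3,9.1],
    [2.1,-4.3,0,3,9.1],
  ],
)

```text
t: 1.1
tcp_pos: [0.4098, -0.2423, 0.4046]
orientation: [3.142, -0.016, -0.0]
ft_force: [0.4, -0.0, -0.3]
opening: 0.995
finger_force: 0.0
```

Run:
```python
from h import *
plan(.603,.2015,.22,-.9)
c=bot.get_calibration("wrist"); im=bot.snapshot("wrist"); cv2.imwrite("pics/w1.png",im[:,:,::-1])
print("new cap proj",proj(c,(.4645,-.168,.14)),"foot",proj(c,(.4645,-.168,0)), "cam",-c["R"].T@c["t"])
```

```text
t 1.1 grasp pt [ 0.4098 -0.2423  0.2456] yaw -0.57 tilt z [-0. -0. -1.] F [ 0.4 -0.  -0.3] open 9.13 ff 0.0
 world d cm [19.32 44.38 -2.56]  tool d (no turn) [ 18.88 -44.57   2.55]  turn 0.33
   [1.89, -4.46, 0.26, 0.03]
   [1.89, -4.46, 0.26, 0.03]
   [1.88, -4.46, 0.26, 0.03]
   [1.88, -4.46, 0.26, 0.03]
   [1.88, -4.46, 0.26, 0.03]
   [1.88, -4.46, 0.26, 0.03]
   [1.87, -4.46, 0.26, 0.03]
   [1.87, -4.46, 0.26, 0.03]
   [1.87, -4.47, 0.26, 0.03]
   [1.86, -4.47, 0.26, 0.03]
new cap proj [163.39919968 129.42931894] foot [196.06037479 121.12971178] cam [ 0.48214626 -0.2434337   0.38566417]
```

View pics/w1.png

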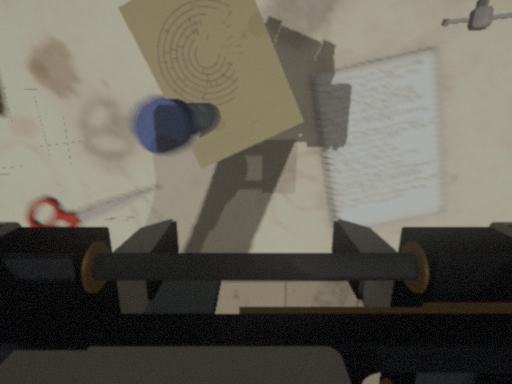

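The wrist camera looks straight down from about 7 cm ahead of the tool. The new cap is at (163,126), within 3 px of the prediction of (163,129), so the measurement holds. Next I go above the old bottle.

move_arm(
  rows=[
    [1.9,-5.0,0.2,0,9.1],
    [2.2,-5.6,0.3,0,9.1],
    [2.2,-5.6,0.3,0,9.1],
    [2.2,-5.6,0.3,0,9.1],
    [2.2,-5.6,0.3,0,9.1],
    [2.2,-5.6,0.3,0,9.1],
    [2.0,-5.0,0.3,0,9.1],
    [0,0,0,0,9.1],
  ],
)

```text
t: 2.15
tcp_pos: [0.5615, 0.1403, 0.3843]
orientation: [-3.138, -0.0, 0.001]
ft_force: [-0.5, -0.2, 0.2]
opening: 0.99
finger_force: 0.0
```

Run:
```python
from h import *
plan(.603,.2015,.22,-.9)
c=bot.get_calibration("wrist"); im=bot.snapshot("wrist"); cv2.imwrite("pics/w2.png",im[:,:,::-1])
m,b=blobs(im,(105,80,40),(128,255,255),200); print(b)
print("old cap proj",proj(c,(.603,.2015,.152)),"rack org",proj(c,(.583,.1635,.012)), "cam",-c["R"].T@c["t"])
```

```text
t 2.15 grasp pt [0.5614 0.1409 0.2253] yaw 0.0 tilt z [-0.001  0.004 -1.   ] F [-0.5 -0.2  0.2] open 9.09 ff 0.0
 world d cm [ 4.16  6.06 -0.53]  tool d (no turn) [ 4.16 -6.05  0.56]  turn 0.9
   [2.08, -3.03, 0.27, 0.45]
   [2.06, -3.04, 0.27, 0.45]
[]
old cap proj [171.57812395 149.92906666] rack org [236.26701684 149.78807856] cam [0.63380745 0.13994656 0.36539298]
```

View pics/w2.png

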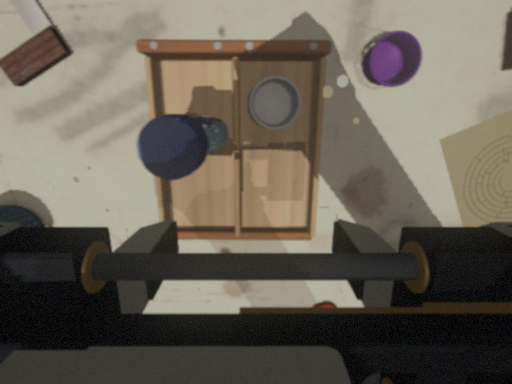

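The wrist view shows the rack nearly square to the image, with the back wall from (138,42) to (330,41) and the front stop at row 238. The old cap is centred at (173,146), and the tub at (274,102) is unaffected.

Run:
```python
from h import *
c=bot.get_calibration("wrist")
P=np.array([onz(c,uv,z)[:2] for uv,z in [((138,41),.062),((330,40),.062),((165,239),.0),((313,239),.0)]])
print(P.round(4).tolist(),P.mean(0))
for a,b in((0,1),(2,3)): d=P[a]-P[b]; print("yaw",np.degrees(np.arctan2(-d[0],d[1])))
for a,b in((0,2),(1,3)): d=P[a]-P[b]; print("yaw",np.degrees(np.arctan2(d[1],d[0])))
X=onz(c,(173,146),.152); print(X)
print("front stop inner top edge L", onz(c,(170,231),.027))
plan(X[0],X[1],.20,-.5)
```

```text
[[0.6928, 0.2466], [0.693, 0.0658], [0.4594, 0.2599], [0.4587, 0.058]] [0.57597912 0.15757367]
yaw 0.07297299320742005
yaw -0.1732743218835597
yaw -3.268748795861855
yaw 1.9199870146554658
[0.60579936 0.19629262 0.152     ]
front stop inner top edge L [0.48318506 0.24356743 0.027     ]
t 2.2 grasp pt [0.5611 0.1375 0.225 ] yaw -0.18 tilt z [-0.002  0.001 -1.   ] F [-0.  -0.5 -0.9] open 9.14 ff 0.0
 world d cm [ 4.47  5.88 -2.5 ]  tool d (no turn) [ 4.46 -5.89  2.5 ]  turn 0.32
   [2.23, -2.95, 1.25, 0.16]
   [2.22, -2.95, 1.25, 0.16]
```

move_arm(
  rows=[
    [2.2,-3.1,0,0,9.1],
    [2.2,-3.1,0,0,9.1],
    [0,0,1.4,0,9.1],
    [0,0,2.0,0,9.1],
    [0,0,2.0,0,9.1],
    [0,0,2.0,0,9.1],
    [0,0,0.8,0,9.1],
    [0,0,0,0,9.1],
  ],
  squeeze=12,
)

```text
t: 3.2
tcp_pos: [0.6059, 0.1964, 0.3019]
orientation: [3.141, -0.013, -0.002]
ft_force: [-0.3, 0.1, 0.6]
opening: 0.991
finger_force: 0.0
```

```bash
python3 -c "
from h import *
plan(.605,.2005,.143,-.4)"
```

```text
t 3.2 grasp pt [0.6057 0.1964 0.1429] yaw -0.46 tilt z [-0.001 -0.    -1.   ] F [-0.3  0.1  0.6] open 9.1 ff 0.0
 world d cm [-0.07  0.41  0.01]  tool d (no turn) [-0.07 -0.41 -0.01]  turn -0.06
   [-0.07, -0.41, -0.01, -0.06]
```

Shift 0.4 cm to the left to centre on the cap, then close.

move_arm(
  rows=[
    [0,-0.4,0,0,9.1],
    [0,0,0,0,6.0],
    [0,0,0,0,4.0],
    [0,0,0,0,4.0],
    [0,0,0,0,4.0],
    [0,0,0,0,4.0],
    [0,0,0,0,4.0],
    [0,0,0,0,4.0],
  ],
  squeeze=12,
)

```text
t: 4.2
tcp_pos: [0.6062, 0.2007, 0.3028]
orientation: [-3.141, 0.013, -0.0]
ft_force: [0.1, 0.7, 0.5]
opening: 0.528
finger_force: 12.0
```

Run:
```python
from h import *
plan(.508,.2065,.143,-.4)
c=bot.get_calibration("wrist"); im=bot.snapshot("wrist"); cv2.imwrite("pics/w3.png",im[:,:,::-1])
```

```text
t 4.2 grasp pt [0.6062 0.2007 0.1438] yaw -0.46 tilt z [ 0.  0. -1.] F [0.1 0.7 0.5] open 4.85 ff 12.0
 world d cm [-9.82  0.58 -0.08]  tool d (no turn) [-9.82 -0.5   0.08]  turn -0.06
   [-4.91, -0.25, 0.04, -0.03]
   [-4.91, -0.25, 0.04, -0.03]
```

View pics/w3.png

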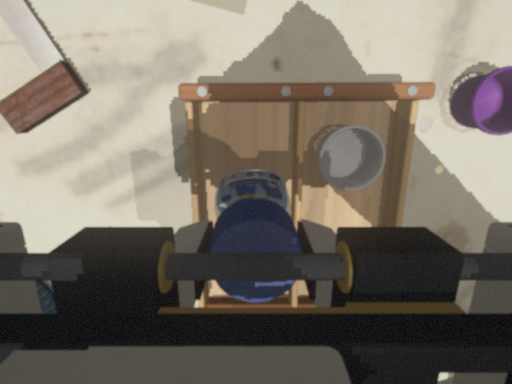

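Gripped: the opening is 4.85 cm, and the bottle stands square with its body visible at (252,185). It is about 6 mm right of the lane centre. I slide it forward.

move_arm(
  rows=[
    [-0.6,-0.1,0,0,4.0],
    [-1.3,-0.1,0,0,4.0],
    [-1.5,-0.1,0,0,4.0],
    [-1.5,-0.1,0,0,4.0],
    [-1.5,-0.1,0,0,4.0],
    [-1.5,0,0,0,4.0],
    [-1.0,0,0,0,4.0],
    [0,0,0,0,4.0],
  ],
  squeeze=20,
)

```text
t: 5.25
tcp_pos: [0.5164, 0.2063, 0.3028]
orientation: [3.141, -0.012, -0.001]
ft_force: [-0.2, -0.1, -0.6]
opening: 0.528
finger_force: 20.0
```

move_arm(
  rows=[
    [-0.2,0,0,0,4.0],
    [-0.2,0,0,0,4.0],
    [-0.1,0,0,0,4.0],
    [0,0,0,0,4.0],
    [0,0,0,0,4.0],
    [0,0,0,0,4.0],
    [0,0,0,0,4.0],
    [0,0,0,0,4.0],
  ],
)

```text
t: 6.25
tcp_pos: [0.5122, 0.2064, 0.3027]
orientation: [-3.142, 0.013, -0.0]
ft_force: [0.9, 0.0, 0.0]
opening: 0.529
finger_force: 20.0
```

Run:
```python
from h import *
plan(.504,.2065,.143,-.4)
```

```text
t 6.25 grasp pt [0.5122 0.2064 0.1437] yaw -0.46 tilt z [ 0.  0. -1.] F [0.9 0.  0. ] open 4.85 ff 20.0
 world d cm [-0.82  0.01 -0.07]  tool d (no turn) [-0.82 -0.    0.07]  turn -0.06
   [-0.82, -0.0, 0.07, -0.06]
```

move_arm(
  rows=[
    [-0.15,0,0,0,4.0],
    [-0.15,0,0,0,4.0],
    [-0.15,0,0,0,4.0],
    [-0.15,0,0,0,4.0],
    [0,0,0,0,4.0],
    [0,0,0,0,4.0],
    [0,0,0,0,4.0],
    [0,0,0,0,4.0],
  ],
)

```text
t: 7.25
tcp_pos: [0.5062, 0.2064, 0.3027]
orientation: [3.142, -0.013, -0.0]
ft_force: [1.5, 0.3, 0.6]
opening: 0.527
finger_force: 20.0
```

move_arm(
  rows=[
    [-0.1,0,0,0,4.0],
    [-0.1,0,0,0,4.0],
    [0,0,0,0,4.0],
    [0,0,0,0,4.0],
    [0,0,0,0,4.0],
    [0,0,0,0,4.0],
    [0,0,0,0,4.0],
    [0,0,0,0,4.0],
  ],
)

```text
t: 8.25
tcp_pos: [0.5042, 0.2064, 0.3027]
orientation: [3.142, -0.013, 0.0]
ft_force: [-0.1, -0.8, 0.2]
opening: 0.527
finger_force: 20.0
```

move_arm(
  rows=[
    [-0.1,0,0,0,4.0],
    [-0.1,0,0,0,4.0],
    [0,0,0,0,4.0],
    [0,0,0,0,4.0],
    [0,0,0,0,4.0],
    [0,0,0,0,4.0],
    [0,0,0,0,4.0],
    [0,0,0,0,4.0],
  ],
)

```text
t: 9.25
tcp_pos: [0.5022, 0.2065, 0.3027]
orientation: [-3.142, 0.013, -0.0]
ft_force: [0.3, 0.5, 0.4]
opening: 0.529
finger_force: 20.0
```

Run:
```python
from h import *
s=bot.sense();print(s["ft_force"],s["torque"])
im=bot.snapshot("scene"); cv2.imwrite("pics/s2.png",cv2.resize(im[180:320,90:270],None,fx=4,fy=4,interpolation=cv2.INTER_CUBIC)[:,:,::-1])
```

```text
[0.31236604 0.53455956 0.37411884] [ 0.00981673 -0.20749908 -0.00578436]
```

View pics/s2.png

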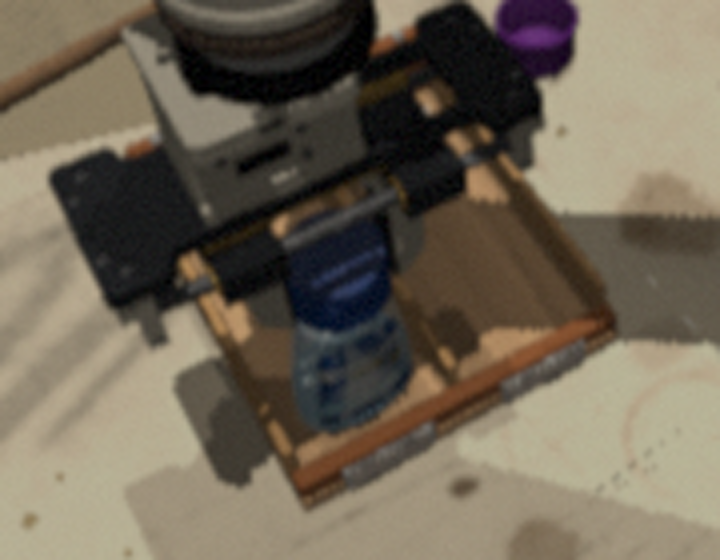

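The scene crop shows the bottle upright in the gripper, with a strip of lane floor still visible between its foot (345,433) and the stop's inner edge (340,460).

Run:
```python
from h import *
c=bot.get_calibration("scene"); q=lambda u,v:(90+(u+.5)/4-.5,180+(v+.5)/4-.5)
print("foot front",onz(c,q(340,433),.012)); 
for uv in((325,463),(450,405),(580,333)): print("stop inner top",onz(c,q(*uv),.027))
print("stop outer top",onz(c,q(300,490),.027),onz(c,q(612,325),.027)); print("cap bottom-ish proj of ideal foot front edge",np.array(proj(c,(.4813,.2065,.012))))
```

```text
foot front [0.49848332 0.22363124 0.012     ]
stop inner top [0.47898888 0.23878815 0.027     ]
stop inner top [0.47370139 0.17202656 0.027     ]
stop inner top [0.47391544 0.09405626 0.027     ]
stop outer top [0.47254983 0.25502696 0.027     ] [0.46884409 0.07715908 0.027     ]
cap bottom-ish proj of ideal foot front edge [185.97713347 290.10144013]
```

move_arm(
  rows=[
    [-0.1,0,0,0,4.0],
    [-0.1,0,0,0,4.0],
    [-0.1,0,0,0,4.0],
    [0,0,0,0,4.0],
    [0,0,0,0,4.0],
    [0,0,0,0,4.0],
    [0,0,0,0,4.0],
    [0,0,0,0,4.0],
  ],
)

```text
t: 10.3
tcp_pos: [0.4992, 0.2065, 0.3027]
orientation: [-3.142, 0.013, -0.0]
ft_force: [1.1, 0.2, 0.3]
opening: 0.529
finger_force: 20.0
```

```bash
python3 -c "
from h import *
s=bot.sense();print(s['tcp_pos'],s['ft_force'],s['torque'])"
```

```text
[0.49920773 0.2064901  0.30273757] [1.09508859 0.21565433 0.27966347] [ 0.07248039 -0.12819478  0.04353152]
```

move_arm(
  rows=[
    [-0.1,0,0,0,4.0],
    [-0.1,0,0,0,4.0],
    [0,0,0,0,4.0],
    [0,0,0,0,4.0],
    [0,0,0,0,4.0],
    [0,0,0,0,4.0],
    [0,0,0,0,4.0],
    [0,0,0,0,4.0],
  ],
)

```text
t: 11.3
tcp_pos: [0.4972, 0.2065, 0.3027]
orientation: [-3.142, 0.013, -0.0]
ft_force: [0.4, -0.0, -0.5]
opening: 0.529
finger_force: 20.0
```

```bash
python3 -c "
from h import *
s=bot.sense();print(s['tcp_pos'],s['ft_force'],s['torque'])"
```

```text
[0.49720562 0.20653266 0.30274969] [ 0.41769766 -0.02421334 -0.45853764] [-0.01651234 -0.20964238  0.00999336]
```

The force readings alone can't tell contact from tilt in the pads. I open, so the bottle settles upright, and look from straight above.

move_arm(
  rows=[
    [0,0,0,0,6.0],
    [0,0,0,0,9.1],
    [0,0,0,0,9.1],
    [0,0,-1.5,0,9.1],
    [0,0,-3.0,0,9.1],
    [0,0,-4.0,0,9.1],
    [0,0,-2.0,0,9.1],
    [0,0,0,0,9.1],
  ],
)

```text
t: 12.3
tcp_pos: [0.4977, 0.2071, 0.4102]
orientation: [-3.14, 0.013, -0.007]
ft_force: [0.1, 0.1, -0.6]
opening: 0.995
finger_force: 0.0
```

move_arm(
  rows=[
    [-2.0,0,0,0,9.1],
    [-3.0,0,0,0,9.1],
    [-2.0,0,0,0,9.1],
    [0,0,0,0,9.1],
    [0,0,0,0,9.1],
    [0,0,0,0,9.1],
    [0,0,0,0,9.1],
    [0,0,0,0,9.1],
  ],
)

```text
t: 13.3
tcp_pos: [0.4275, 0.2071, 0.4076]
orientation: [-3.141, 0.013, 0.0]
ft_force: [-0.3, 1.3, 0.3]
opening: 0.989
finger_force: 0.0
```

Run:
```python
from h import *
plan(.497,.2065,.143,-.4)
c=bot.get_calibration("wrist"); im=bot.snapshot("wrist"); a=im[:,:,::-1]
np.savez("w4.npz",im=im,**{k:np.array(c[k]) for k in "KRt"})
cv2.imwrite("pics/w4.png",cv2.resize(a[0:260,100:400],None,fx=2.3,fy=2.3,interpolation=cv2.INTER_CUBIC))
print("cap proj if at .497",proj(c,(.497,.2065,.152)),"stop inner .483",proj(c,(.483,.2065,.027)))
```

```text
t 13.3 grasp pt [0.4274 0.2071 0.2486] yaw -0.47 tilt z [-0.  0. -1.] F [-0.3  1.3  0.3] open 9.08 ff 0.0
 world d cm [  6.96  -0.06 -10.56]  tool d (no turn) [6.960e+00 1.000e-02 1.056e+01]  turn -0.07
   [2.32, 0.0, 3.52, -0.02]
   [2.32, 0.0, 3.52, -0.02]
   [2.32, 0.0, 3.52, -0.02]
cap proj if at .497 [254.0359222  110.00325678] stop inner .483 [254.35517736 120.75356151]
```

View pics/w4.png

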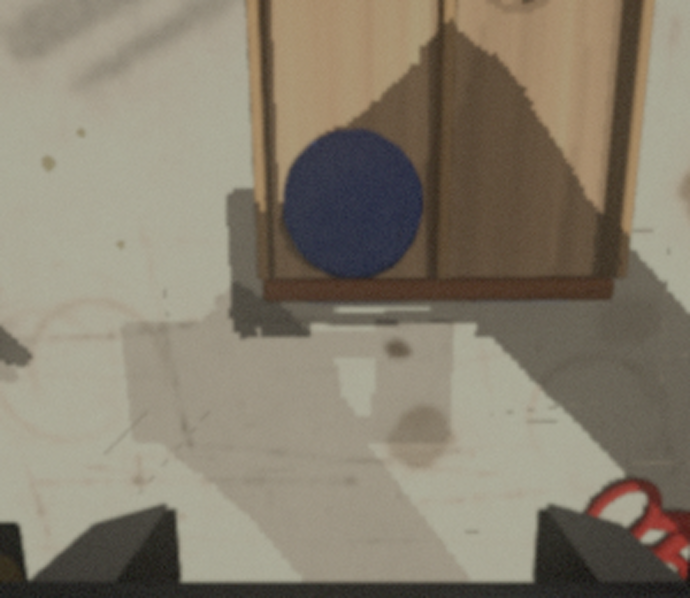

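The overhead crop shows the cap centred at crop (354,203), or image (254,88). The stop's inner edge is at row 278, or image 121, which matches x = 0.483. So the cap is still about 1 cm too far back, because the foot lagged from friction tilt during the slide. I measure the cap accurately, then regrip and carry it slightly lifted.

Run:
```python
from h import *
z=np.load("w4.npz"); im=z["im"]; c={k:z[k] for k in "KRt"}
b=im.astype(int); m=((b[:,:,2]-b[:,:,0]>20)).astype(np.uint8); m[230:]=0
k=max(cv2.findContours(m,0,1)[0],key=cv2.contourArea); e=cv2.fitEllipse(k); print(e)
X=onz(c,e[0],.152); print(X); plan(X[0],X[1],.143,-.4)
```

```text
((260.4747009277344, 93.46487426757812), (34.668949127197266, 47.37954330444336), 47.69278335571289)
[0.50925014 0.20143211 0.152     ]
t 13.35 grasp pt [0.4273 0.2071 0.2486] yaw -0.47 tilt z [-0.  0. -1.] F [-0.7  0.4 -0.7] open 9.1 ff 0.0
 world d cm [  8.19  -0.57 -10.56]  tool d (no turn) [ 8.2   0.5  10.56]  turn -0.07
   [2.73, 0.17, 3.52, -0.02]
   [2.73, 0.17, 3.52, -0.02]
   [2.73, 0.17, 3.52, -0.02]
```

Run:
```python
from h import *
z=np.load("w4.npz"); im=z["im"]; c={k:z[k] for k in "KRt"}
m,bl=blobs(im[:235],(100,110,0),(130,255,255),300); print(bl)
X=onz(c,(253.7,88.3),.152); print(X)
th=np.linspace(0,2*np.pi,60); p=np.array([proj(c,X+[.0245*np.cos(t),.0245*np.sin(t),0]) for t in th]); print("pred box",p.min(0),p.max(0)," seen 223.5..283.9, 55.7..120.9")
plan(X[0],X[1],.143,-.4)
```

```text
[]
[0.51305837 0.20661317 0.152     ]
pred box [221.74456149  53.50002717] [285.64271083 121.05267241]  seen 223.5..283.9, 55.7..120.9
t 13.35 grasp pt [0.4273 0.2071 0.2486] yaw -0.47 tilt z [-0.  0. -1.] F [-0.7  0.4 -0.7] open 9.1 ff 0.0
 world d cm [  8.57  -0.05 -10.56]  tool d (no turn) [ 8.58 -0.02 10.56]  turn -0.07
   [2.86, -0.01, 3.52, -0.02]
   [2.86, -0.01, 3.52, -0.02]
   [2.86, -0.01, 3.52, -0.02]
```

move_arm(
  rows=[
    [2.5,0,0,0,9.1],
    [3.5,0,0,0,9.1],
    [2.5,0,0,0,9.1],
    [0,0,2.5,0,9.1],
    [0,0,3.0,0,9.1],
    [0,0,3.0,0,9.1],
    [0,0,2.0,0,9.1],
    [0,0,0,0,9.1],
  ],
)

```text
t: 14.35
tcp_pos: [0.5117, 0.2061, 0.3014]
orientation: [3.141, -0.012, -0.005]
ft_force: [-0.1, 0.1, 0.3]
opening: 0.99
finger_force: 0.0
```

move_arm(
  rows=[
    [0,0,0,0,7.0],
    [0,0,0,0,5.5],
    [0,0,0,0,4.0],
    [0,0,0,0,4.0],
    [0,0,0,0,4.0],
    [0,0,0,0,4.0],
    [0,0,-0.3,0,4.0],
    [0,0,0,0,4.0],
  ],
  squeeze=35,
)

```text
t: 15.35
tcp_pos: [0.5122, 0.2064, 0.3058]
orientation: [-3.142, 0.013, -0.0]
ft_force: [-1.2, -0.1, -1.3]
opening: 0.52
finger_force: 35.0
```

Run:
```python
from h import *
plan(.504,.2065,.145,-.4); print(bot.sense()["torque"])
```

```text
t 15.35 grasp pt [0.5122 0.2064 0.1468] yaw -0.46 tilt z [ 0.  0. -1.] F [-1.2 -0.1 -1.3] open 4.78 ff 35.0
 world d cm [-0.82  0.01 -0.18]  tool d (no turn) [-0.82 -0.    0.18]  turn -0.06
   [-0.82, -0.0, 0.18, -0.06]
[ 0.00846538 -0.00065948 -0.01415552]
```

Lifted clear: Fz is −1.3 N, which is the bottle's weight. Now forward to the stop.

move_arm(
  rows=[
    [-0.2,0,0,0,4.0],
    [-0.2,0,0,0,4.0],
    [-0.2,0,0,0,4.0],
    [-0.1,0,0,0,4.0],
    [0,0,0,0,4.0],
    [0,0,0,0,4.0],
    [0,0,0,0,4.0],
    [0,0,0,0,4.0],
  ],
)

```text
t: 16.35
tcp_pos: [0.5053, 0.2064, 0.3058]
orientation: [-3.142, 0.013, -0.0]
ft_force: [0.4, -0.1, -0.7]
opening: 0.525
finger_force: 35.0
```

Run:
```python
from h import *
s=bot.sense(); print(s["tcp_pos"],s["ft_force"],s["torque"])
```

```text
[0.50526284 0.20641358 0.30575231] [ 0.35069479 -0.08686475 -0.66285271] [-0.02785729 -0.18816064 -0.01153787]
```

move_arm(
  rows=[
    [-0.1,0,0,0,4.0],
    [-0.1,0,0,0,4.0],
    [-0.1,0,0,0,4.0],
    [0,0,0,0,4.0],
    [0,0,0,0,4.0],
    [0,0,0,0,4.0],
    [0,0,0,0,4.0],
    [0,0,0,0,4.0],
  ],
)

```text
t: 17.35
tcp_pos: [0.5024, 0.2065, 0.306]
orientation: [-3.141, 0.013, -0.001]
ft_force: [4.4, -1.1, 0.6]
opening: 0.526
finger_force: 35.0
```

Run:
```python
from h import *
s=bot.sense(); print(s["tcp_pos"],s["ft_force"],s["torque"])
```

```text
[0.50244898 0.20649126 0.30598304] [ 4.38419441 -1.14942431  0.61219265] [-0.20062254 -1.21238837 -0.03551267]
```

Contact with the stop shows at 4.4 N. Lower, release, rise.

move_arm(
  rows=[
    [0.05,0,0.1,0,4.0],
    [0,0,0.2,0,4.0],
    [0,0,0,0,4.0],
    [0,0,0,0,4.7],
    [0,0,0,0,5.2],
    [0,0,0,0,6.0],
    [0,0,0,0,8.0],
    [0,0,0,0,9.1],
  ],
  squeeze=5,
)

```text
t: 18.35
tcp_pos: [0.5026, 0.2064, 0.3026]
orientation: [3.141, -0.013, -0.0]
ft_force: [0.1, 0.3, 0.8]
opening: 0.822
finger_force: 0.0
```

move_arm(
  rows=[
    [0,0,-1.5,0,9.1],
    [0,0,-3.0,0,9.1],
    [0,0,-4.0,0,9.1],
    [0,2.0,-2.5,0,9.1],
    [0,4.0,0,0,9.1],
    [0,5.0,0,0,9.1],
    [0,5.0,0,0,9.1],
    [-0.3,4.0,0,0,9.1],
  ],
)

```text
t: 19.35
tcp_pos: [0.498, 0.0045, 0.4139]
orientation: [3.141, -0.015, 0.002]
ft_force: [0.2, 0.5, -0.5]
opening: 0.993
finger_force: 0.0
```

Run:
```python
from h import *
plan(.4645,-.168,.25,-.4)
im=bot.snapshot("top")[:,:,::-1]; c=bot.get_calibration("top")
a=cv2.resize(im[125:245,130:240],None,fx=4,fy=4,interpolation=cv2.INTER_CUBIC)
cv2.imwrite("pics/t3.png",a)
print([ (4*(proj(c,X)-[130,125])).round(0) for X in ((.504,.2065,.152),(.483,.2065,.027),(.504,.2065,.012))])
```

```text
t 19.35 grasp pt [0.4983 0.0044 0.2549] yaw -0.53 tilt z [ 0.001 -0.001 -1.   ] F [ 0.2  0.5 -0.5] open 9.11 ff 0.0
 world d cm [ -3.38 -17.24  -0.49]  tool d (no turn) [-3.22 17.27  0.49]  turn -0.13
   [-0.8, 4.32, 0.12, -0.03]
   [-0.81, 4.32, 0.12, -0.03]
   [-0.81, 4.32, 0.12, -0.03]
   [-0.81, 4.32, 0.12, -0.03]
[array([ 67., 325.]), array([121., 397.]), array([133., 366.])]
```

View pics/t3.png

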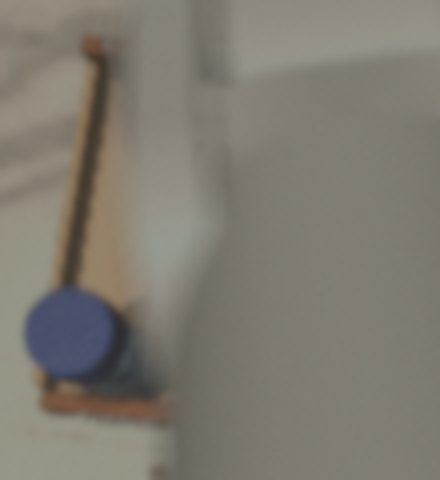

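The top crop shows the old cap at (71,332) and its body meeting the stop at (150,395). The prediction for contact was (67,325), so it is upright and right at the front. Now I move toward the new bottle and estimate its yaw from its apparent widths.

move_arm(
  rows=[
    [-0.8,3.2,0,0,9.1],
    [-0.9,3.6,0,0,9.1],
    [-0.9,3.6,0,0,9.1],
    [-0.8,3.2,0,0,9.1],
    [0,1.0,0,0,9.1],
    [0,0,0,0,9.1],
    [0,0,0,0,9.1],
    [0,0,0,0,9.1],
  ],
)

```text
t: 20.4
tcp_pos: [0.4633, -0.1378, 0.4128]
orientation: [-3.141, 0.009, -0.0]
ft_force: [0.3, 0.2, 0.8]
opening: 0.985
finger_force: 0.0
```

Run:
```python
from h import *
sc=cv2.imread("pics/scene0.png")[:,:,::-1].astype(int); c=bot.get_calibration("scene")
o=-np.array(c["R"]).T@np.array(c["t"]); P=np.array([.4645,-.168,0]); d=(P-o)[:2]; print("scene view dir deg",np.degrees(np.arctan2(d[1],d[0])))
for z in (.02,.03,.045,.06,.075,.135):
    u,v=proj(c,P+[0,0,z]); r=int(round(v)); row=sc[r,int(u)-25:int(u)+26]; br=row[:,2]-row[:,0]
    idx=np.where(br>0)[0]; dep=(np.array(c["R"])@(P+[0,0,z])+c["t"])[2]
    print(z,(round(u),r),"cols",idx.min(),idx.max(),len(idx),"mm/px",round(dep/c["K"][0][0]*1000,2),"width mm",round(len(idx)*dep/c["K"][0][0]*1000,1))
plan(.4645,-.168,.25,-.4)
w=cv2.imread("pics/w1.png")[:,:,::-1].astype(int); w0=w
for col in (190,196,202,206,210,214,218):
    br=w[95:145,col,2]-w[95:145,col,0]; i=np.where(br>0)[0]; print(col,(i.min()+95,i.max()+95,len(i)) if len(i) else None)
```

```text
scene view dir deg -53.2743472579888
0.02 (329, 216) cols 17 32 16 mm/px 2.4 width mm 38.4
0.03 (330, 214) cols 17 32 16 mm/px 2.38 width mm 38.1
0.045 (331, 209) cols 17 31 15 mm/px 2.35 width mm 35.3
0.06 (332, 205) cols 17 33 17 mm/px 2.32 width mm 39.5
0.075 (334, 201) cols 18 22 5 mm/px 2.29 width mm 11.5
0.135 (339, 182) cols 15 36 22 mm/px 2.17 width mm 47.8
t 20.4 grasp pt [ 0.4633 -0.1378  0.2538] yaw -0.32 tilt z [ 0.  0. -1.] F [0.3 0.2 0.8] open 9.04 ff 0.0
 world d cm [ 0.12 -3.02 -0.38]  tool d (no turn) [0.14 3.02 0.38]  turn 0.08
   [0.14, 3.02, 0.38, 0.08]
190 (np.int64(104), np.int64(135), 32)
196 (np.int64(104), np.int64(132), 29)
202 (np.int64(104), np.int64(130), 27)
206 (np.int64(104), np.int64(125), 22)
210 (np.int64(106), np.int64(123), 18)
214 None
218 None
```

The width perpendicular to the 37° direction is about 39 mm, the thin side. The new bottle is therefore turned about +27°, and I take the cap at that yaw.

move_arm(
  rows=[
    [0.3,1.5,0,0,9.1],
    [0,1.5,0,-9,9.1],
    [0,0,1.5,-9,9.1],
    [0,0,2.5,-9,9.1],
    [0,0,3.0,0,9.1],
    [0,0,3.0,0,9.1],
    [0,0,2.2,0,9.1],
    [0,0,0,0,9.1],
  ],
)

```text
t: 21.4
tcp_pos: [0.465, -0.1698, 0.2891]
orientation: [-3.056, -0.72, 0.004]
ft_force: [-0.1, -0.1, 0.5]
opening: 0.995
finger_force: 0.0
```

Run:
```python
from h import *
plan(.466,-.168,.131,27)
```

```text
t 21.4 grasp pt [ 0.4645 -0.1695  0.1301] yaw 26.52 tilt z [-0.003  0.002 -1.   ] F [-0.1 -0.1  0.5] open 9.13 ff 0.0
 world d cm [0.15 0.15 0.09]  tool d (no turn) [ 0.2  -0.07 -0.09]  turn -0.48
   [0.2, -0.07, -0.09, -0.48]
```

move_arm(
  rows=[
    [0.2,-0.1,0,0,8.0],
    [0,0,0,0,6.0],
    [0,0,0,0,4.0],
    [0,0,0,0,4.0],
    [0,0,0,0,4.0],
    [0,0,0,0,4.0],
    [0,0,0,0,4.0],
    [0,0,0,0,4.0],
  ],
  squeeze=30,
)

```text
t: 22.4
tcp_pos: [0.4672, -0.1676, 0.291]
orientation: [3.057, 0.721, 0.001]
ft_force: [-0.4, -0.3, 2.2]
opening: 0.523
finger_force: 30.0
```

move_arm(
  rows=[
    [0,0,-0.5,0,4.0],
    [0,0,-1.5,0,4.0],
    [0,0,-3.0,0,4.0],
    [0,0,-3.0,0,4.0],
    [0,0,-2.0,0,4.0],
    [0,0,0,9,4.0],
    [0,0,0,9,4.0],
    [0,0,0,9,4.0],
  ],
)

```text
t: 23.4
tcp_pos: [0.4669, -0.1672, 0.3916]
orientation: [3.141, -0.02, 0.001]
ft_force: [-0.3, 0.2, -1.6]
opening: 0.521
finger_force: 30.0
```

Run:
```python
from h import *
plan(.562,.2065,.235,-.4); print(bot.sense()["torque"])
```

```text
t 23.4 grasp pt [ 0.467  -0.1672  0.2326] yaw -0.74 tilt z [ 0. -0. -1.] F [-0.3  0.2 -1.6] open 4.78 ff 30.0
 world d cm [ 9.5  37.37  0.24]  tool d (no turn) [  9.02 -37.49  -0.24]  turn -0.34
   [1.13, -4.69, -0.03, -0.04]
   [1.13, -4.69, -0.03, -0.04]
   [1.13, -4.68, -0.03, -0.04]
   [1.14, -4.68, -0.03, -0.04]
   [1.14, -4.68, -0.03, -0.04]
   [1.14, -4.68, -0.03, -0.04]
   [1.15, -4.68, -0.03, -0.04]
   [1.15, -4.68, -0.03, -0.04]
[ 0.06745549 -0.00193544 -0.01879921]
```

move_arm(
  rows=[
    [1.5,-2.5,0,0,4.0],
    [1.5,-4.0,0,0,4.0],
    [1.5,-5.0,0,0,4.0],
    [1.5,-5.0,0,0,4.0],
    [1.5,-5.0,0,0,4.0],
    [1.5,-5.0,0,0,4.0],
    [0.5,-4.5,0,0,4.0],
    [0,-3.0,0,0,4.0],
  ],
)

```text
t: 24.4
tcp_pos: [0.5644, 0.1746, 0.3916]
orientation: [-3.14, 0.009, -0.0]
ft_force: [-0.7, -0.3, -1.8]
opening: 0.526
finger_force: 30.0
```

move_arm(
  rows=[
    [0,-2.0,0,0,4.0],
    [0,-1.0,0,0,4.0],
    [0,0,0,0,4.0],
    [0,0,0,0,4.0],
    [0,0,0,0,4.0],
    [0,0,0,0,4.0],
    [0,0,0,0,4.0],
    [0,0,0,0,4.0],
  ],
)

```text
t: 25.4
tcp_pos: [0.565, 0.2017, 0.3908]
orientation: [3.142, -0.013, 0.0]
ft_force: [-0.0, 0.1, -1.4]
opening: 0.527
finger_force: 30.0
```

Run:
```python
from h import *
plan(.560,.2065,.148,-.4); print(bot.sense()["torque"])
```

```text
t 25.4 grasp pt [0.565  0.2017 0.2318] yaw -0.47 tilt z [ 0. -0. -1.] F [-0.   0.1 -1.4] open 4.84 ff 30.0
 world d cm [-0.5   0.48 -8.38]  tool d (no turn) [-0.51 -0.48  8.38]  turn -0.07
   [-0.25, -0.24, 4.19, -0.03]
   [-0.25, -0.24, 4.19, -0.03]
[-0.06158973  0.06260679  0.01624535]
```

move_arm(
  rows=[
    [-0.3,-0.3,1.0,0,4.0],
    [-0.4,-0.2,2.0,0,4.0],
    [0,0,2.0,0,4.0],
    [0,0,1.5,0,4.0],
    [0,0,1.0,0,4.0],
    [0,0,0.6,0,4.0],
    [0,0,0.3,0,4.0],
    [0,0,0,0,4.0],
  ],
)

```text
t: 26.4
tcp_pos: [0.5582, 0.2069, 0.3069]
orientation: [-3.141, 0.013, -0.001]
ft_force: [-0.2, -0.2, -0.8]
opening: 0.523
finger_force: 30.0
```

Run:
```python
from h import *
plan(.558,.2065,.144,-.4); print(bot.sense()["torque"])
c=bot.get_calibration("wrist"); im=bot.snapshot("scene"); cv2.imwrite("pics/s5.png",im[:,:,::-1])
```

```text
t 26.4 grasp pt [0.5582 0.2069 0.1479] yaw -0.46 tilt z [ 0.  0. -1.] F [-0.2 -0.2 -0.8] open 4.81 ff 30.0
 world d cm [-0.02 -0.04 -0.39]  tool d (no turn) [-0.02  0.04  0.39]  turn -0.06
   [-0.02, 0.04, 0.39, -0.06]
[0.04376122 0.04642077 0.03124915]
```

move_arm(
  rows=[
    [0,0,0.2,0,4.0],
    [0,0,0.15,0,4.0],
    [0,0,0,0,4.0],
    [0,0,0,0,4.0],
    [0,0,0,0,4.0],
    [0,0,0,0,4.0],
    [0,0,0,0,4.0],
    [0,0,0,0,4.0],
  ],
  squeeze=10,
)

```text
t: 27.45
tcp_pos: [0.558, 0.2068, 0.3032]
orientation: [-3.142, 0.013, -0.0]
ft_force: [-0.4, -0.0, -1.1]
opening: 0.524
finger_force: 10.0
```

move_arm(
  rows=[
    [0,0,0,0,5.0],
    [0,0,0,0,5.5],
    [0,0,0,0,7.0],
    [0,0,0,0,9.1],
    [0,0,0,0,9.1],
    [0,0,-1.5,0,9.1],
    [0,0,-3.0,0,9.1],
    [0,0,-4.0,0,9.1],
  ],
)

```text
t: 28.45
tcp_pos: [0.5577, 0.2068, 0.3893]
orientation: [3.141, -0.012, -0.002]
ft_force: [0.2, -0.0, 0.2]
opening: 0.988
finger_force: 0.0
```

move_arm(
  rows=[
    [-2.0,0,-1.5,0,9.1],
    [-4.0,0,0,0,9.1],
    [-4.0,0,0,0,9.1],
    [-1.5,0,0,0,9.1],
    [0,0,0,0,9.1],
    [0,0,0,0,9.1],
    [0,0,0,0,9.1],
    [0,0,0,0,9.1],
  ],
)

```text
t: 29.45
tcp_pos: [0.4437, 0.2077, 0.403]
orientation: [-3.141, 0.013, 0.001]
ft_force: [-0.1, -0.2, -0.3]
opening: 0.992
finger_force: 0.0
```

Run:
```python
from h import *
print(bot.sense()["tcp_pos"])
c=bot.get_calibration("wrist"); im=bot.snapshot("wrist"); np.savez("w6.npz",im=im,**{k:np.array(c[k]) for k in "KRt"})
s=bot.snapshot("scene")
w=cv2.resize(im[:235,120:420],None,fx=2.6,fy=2.55,interpolation=cv2.INTER_CUBIC)[:,:780]
w=cv2.resize(im[:235,110:390],(420,352)); q=cv2.resize(s[170:310,100:250],(377,352))
cv2.imwrite("pics/f.png",np.hstack([w,q])[:,:,::-1])
for n,X in(("old",(.503,.2065,.152)),("new",(.558,.2065,.152))): print(n,proj(c,X),(proj(c,X)-[110,0])*1.5)
```

```text
[0.44365392 0.20765454 0.40303379]
old [254.99467425 123.59955609] [217.49201137 185.39933413]
new [254.35254196  45.90726851] [216.52881295  68.86090276]
```

View pics/f.png

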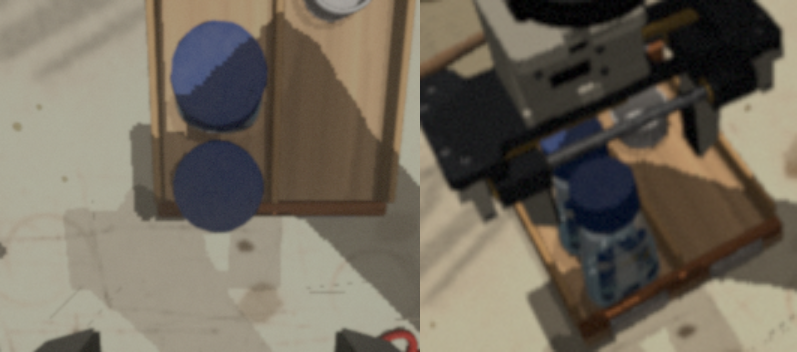

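The final picture shows the old cap at (218,186), as predicted for standing at the stop. The new cap is at (218,75), about 3 mm behind it, with both bottles upright and in line. The tub is in its place and the gripper is clear.

```bash
python3 -c "
from plant import bot
print(bot.job_done())"
```

```text
the job is handed in; nothing more can be done
None
```

The job is handed in at about 29.5 s: the old bottle stands upright at the front stop, the new one stands upright behind it in the same lane (caps about 3 mm apart), and I left the tub alone.

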